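Shut the green aroma vent

TASK

The coffee has been poured and its aroma must not be drawn off. Shut the vent with the green shutter completely: the shutter has no handle, so press down on it with the fingertips and slide it across its window. Leave the orange shutter open as it is, and do not disturb the cup of coffee that stands between the two vents.

Things in the scene. Friction and masses are not known exactly. Their poses are not given: they have to be found in the camera images.
- green_shutter (a joint): How far the green shutter is open, m: 0 shut, 0.085 fully open; starts 0.06 to 0.085 open. Stays where left. Sliding it takes about 1.5 N; a press of 5 to 20 N with shut fingertips drags it. End stops are rigid. Of the plate, 140 mm less this opening shows between leading edge and the cover it slides under (at least 55 mm).
- green_edge (a point): Middle of the green shutter's leading edge, on its upper face, moving with it. A flat plastic plate 73 mm wide, upper face 29 mm above the table, 5 mm thick. +x points from this edge back over the plate (opening direction), -x is the closing direction, z up. Ahead of the edge the window is open down to a dark grille at 18 mm; shut, the edge meets the window's front frame.
- orange_edge (a point): The same point on the orange shutter of the other, otherwise equal vent, to stay as it is. Each vent is a low aluminium box, 252 x 94 mm, fixed to the table; side and front frames (10 mm wide) stand 30 mm high, the cover over the rear 108 mm is 33 mm high.
- coffee_cup: White porcelain bowl filled with coffee, 92 mm wide, 60 mm high, loose on the table; origin at the centre of its underside, z up.

How it is judged:
At the end, for the whole second after the job is handed in: The green shutter is shut to within 10 mm, the orange shutter is within 10 mm of where it was, and the cup of coffee stands upright within 20 mm of where it was (value of joint green_shutter below 0.01 m and distance of orange_edge from where it was at the start of the episode below 0.01 m and distance of coffee_cup from where it was at the start of the episode below 0.02 m and angle between coffee_cup's own z axis and vertical below 0.17 rad); the robot touches nothing.
It fails at once if the orange shutter is moved by more than 10 mm (distance of orange_edge from where it was at the start of the episode above 0.01 m).
It fails at once if the cup of coffee is shifted by more than 20 mm or tipped (distance of coffee_cup from where it was at the start of the episode above 0.02 m or angle between coffee_cup's own z axis and vertical above 0.17 rad).
It also fails if it takes over 29 s, if anything falls off the work surface, if the arm or the gripper's body presses on something with over 40 N, if the wrist force passes 120 N, or if a joint passes its speed limit or range.

ROBOT

A 7-joint arm with a two-finger parallel gripper is mounted at the origin on a cart in front of the work surface, level with it; the furniture and walls round the work are solid. World frame = base frame: x ahead of the robot, y to its left, z up, the work surface at z = 0. Lengths are in m, angles in rad, forces in N, time in s.
With the tool pointing down it reaches from about 0.425 to 0.875 m from the base axis. Payload 4.7 kg.
Tool frame: the origin (TCP) lies midway between the tips of the shut fingers; the grasp point (between the pads) lies 19 mm behind it; z points along the fingers, y is the line along which they close (so a half turn about z gives the same grasp; the last joint's range is limited). The gripper opens to 87 mm and grips with 3 to 60 N. Pads are 19 mm wide; open, the fingers measure 117 mm over their backs; the gripper's body (75 mm by 190 mm) begins 51 mm behind the grasp point.
Start: joints at [-1.244, 0.321, -0.07, 1.45, 0.023, 1.371, -0.057], TCP at [0.2, 0.618, 0.223] pointing down, gripper open.
Joint ranges: [-2.86, 2.86], [-0.3, 2.09], [-1.38, 1.24], [0.06, 2.45], [-1.56, 4.7], [0.09, 2.05], [-2.69, 2.69]. Speed limits (rad/s): [2.57, 2.57, 3.14, 3.14, 3.14, 3.14, 3.14].

INTERFACE

Orientations are given as a rotation vector (axis times angle).
In Python, from bench import ctrl, eyes, ticket gives the robot as it stands (ctrl), with the cameras (eyes) and the job (ticket).
- The arm moves only by the tool pendant, called after "Emit:" as name(argument=value, ...), one argument or row to a line, values as JSON. Schema: {"type":"object","properties":{"motion":{"type":"array","items":{"type":"array","items":{"type":"number"},"minItems":5,"maxItems":5},"minItems":1,"maxItems":20},"clamp_n":{"type":"number"},"only":{"type":"string"},"quiet":{"type":"boolean"},"lines":{"type":"string"}},"required":["motion"],"additionalProperties":false}. motion is a list of rows, 1 to 20 of them, each of 5 numbers: dx, dy, dz in fractions of the full range, 1 being 800 mm, then a turn about the tool's z in a scale on which 1.0 is 90 degrees, then the opening from 0.0 (shut) to 1.0 (fully open); each row is the pose to reach, as a shift and turn from the pose commanded when the call began, along the tool's axes at that moment; what a row does not reach only later rows make up. A row lasts 1/10 s, in which the tool goes at most 0.05 m and 0.15 rad, less where a joint would pass 70% of its speed; a pose out of reach is approached as far as the arm can. The fingers move at their own pace and stop on an object; clamp_n is the grip in N (left out, the last holds). Time passes only in rows, so rows that do not move let the fingers close. The tool returns the time, the measured TCP pose, the force, the opening and the grip force at its end. only (a regular expression) keeps the lines of the reply that match it, lines (a string "A,B") keeps lines A to B, and quiet returns only ok. A shift or turn number past 1, either way, is cut back to 1. Input that does not fit is refused with a message, and nothing moves.
- ctrl.get_state(): the state, without advancing time (a new reading comes with each control period).
- eyes.get_image(name): name is "side" or "top" or "wrist"; returns the picture (400x640x3 uint8, red, green, blue); there is no depth.
- eyes.camera_model(name): a dict with "vertical_fov" (degrees; the focal length in pixels is half the picture's height over the tangent of half this angle, whatever the lens; pixels are square), "cx", "cy" (the principal point, pixels), "rvec" (rotation vector, rad) and "tvec" (3), from world to camera coordinates, as OpenCV has them; the wrist camera has in their place "hand_eye" (4x4, takes a point from camera to tool coordinates, whose origin is the TCP and whose axes are the flange's). Camera axes: x right, y down, z forward; pixel columns grow to the right and rows downward; lengths in m; the calibration is good to about 2 mm. A picture is of the moment at which its call begins: read the wrist's pose just before it. camera_model takes no time and is no camera call.
- ticket.close_job(): hands the job in; it is judged then, once.
The state is a dict: "time": time; "joint_positions": joint angles; "qd": joint speeds; "joint_torque": joint torques, N m; "position": TCP position; "tool_rot": TCP orientation; "ft_force": force on the tool from outside, world axes, zero at the start; "torque": the same for the moment, N m; "grip_width": opening from 0.0 (shut) to 1.0 (fully open); "grip_force": force on a finger pad.
Only numpy, scipy, OpenCV 4.12 (cv2) and the standard library are available. Lean on these libraries where they do the work, as an engineer would, in place of code of your own. Each camera call takes 0.05 s, during which the arm holds its last target. There are 200 camera calls.

## Working session

There is one attempt and no reset: what is moved stays moved. The work goes in short steps, Python scripts to look and compute and a tool call to move; the robot and the scene stay as the last step left them, time stands still between calls to the robot, and variables do not carry over. Pictures are saved under pics/ and viewed, at most 10 in all, crops included, and the job is handed in when it is done.

```bash
ls; mkdir -p pics; python3 - <<'E'
from bench import ctrl, eyes, ticket
import cv2
for n in("top","side"):
    cv2.imwrite(f"pics/{n}0.png",eyes.get_image(n)[:,:,::-1])
    print(n,eyes.camera_model(n))
print(eyes.camera_model("wrist"))
s=ctrl.get_state();print(s["position"],s["tool_rot"],s["time"],s["grip_width"])
E
```

```text
bench.py
pics
top {'vertical_fov': 56.64557164934995, 'cx': 317.40408068202123, 'cy': 208.39111792948225, 'rvec': array([ 2.15587415, -2.21297064,  0.07590008]), 'tvec': array([-0.01229429,  0.48690458,  0.88316424])}
side {'vertical_fov': 52.08187667696614, 'cx': 321.248211740832, 'cy': 195.7847895798979, 'rvec': array([ 2.26544617, -0.29441208,  0.16236616]), 'tvec': array([-0.50086212,  0.11427797,  0.77265876])}
{'vertical_fov': 71.28261640647773, 'cx': 316.89577715206343, 'cy': 199.66896977919865, 'hand_eye': array([[-5.73076050e-05, -9.55487328e-01, -2.95032139e-01,
         8.22959507e-02],
       [ 9.99999727e-01, -2.72178153e-04,  6.87230844e-04,
         5.99095686e-04],
       [-7.36941666e-04, -2.95032019e-01,  9.55487082e-01,
        -1.62874548e-01],
       [ 0.00000000e+00,  0.00000000e+00,  0.00000000e+00,
         1.00000000e+00]])}
[0.19990644 0.61796847 0.22151673] [-4.89238676e-01 -3.10308856e+00  2.83033407e-03] 0.1 1.0031972050286013
```

View pics/top0.png

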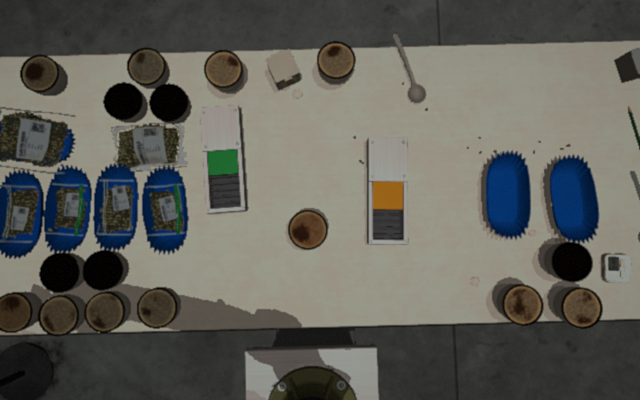

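View pics/side0.png

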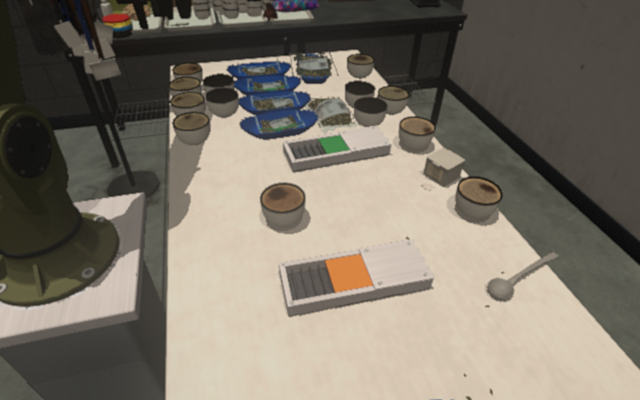

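The top view shows the green plate at about (225,163), with its leading edge at row 176 and its window towards the robot, down to row 208. The orange plate is at (388,195) and the cup at (307,229). The side view agrees: green at (335,145), cup at (283,205). Next I'll fit the green corners in both views.

```bash
cat > h.py <<'E'
import numpy as np,cv2
from bench import ctrl, eyes, ticket
from scipy.spatial.transform import Rotation as Rn
def cam(n):
    m=eyes.camera_model(n);f=200/np.tan(np.radians(m["vertical_fov"])/2)
    K=np.array([[f,0,m["cx"]],[0,f,m["cy"]],[0,0,1]])
    R=cv2.Rodrigues(m["rvec"])[0];return K,R,m["tvec"]
def ray(n,p):
    K,R,t=cam(n);return -R.T@t,R.T@np.linalg.inv(K)@np.array([*p,1.])
def onz(n,p,z):
    c,d=ray(n,p);return c+d*(z-c[2])/d[2]
def tri(p,q):
    P=[K@np.c_[R,t] for K,R,t in map(cam,("top","side"))]
    X=cv2.triangulatePoints(*P,np.float64(p).reshape(2,1),np.float64(q).reshape(2,1))[:,0];return X[:3]/X[3]
def quad(img,lo,hi):
    m=cv2.inRange(cv2.cvtColor(img,cv2.COLOR_BGR2HSV),lo,hi)
    n,l,s,c=cv2.connectedComponentsWithStats(m);return l,s,c
E
python3 - <<'E'
from h import *
for name,lo,hi,box in(("green",(45,120,40),(85,255,255),{"top":(200,140,250,185),"side":(310,125,360,160)}),("orange",(8,150,80),(22,255,255),{"top":(365,170,410,215),"side":(315,245,380,300)})):
    Q={}
    for n in("top","side"):
        im=cv2.imread(f"pics/{n}0.png");x0,y0,x1,y1=box[n]
        m=cv2.inRange(cv2.cvtColor(im,cv2.COLOR_BGR2HSV),lo,hi)[y0:y1,x0:x1]
        c=max(cv2.findContours(m,cv2.RETR_EXTERNAL,cv2.CHAIN_APPROX_NONE)[0],key=cv2.contourArea)
        q=cv2.approxPolyN(c,4,-1,True)[0].astype(float)+[x0,y0] if hasattr(cv2,"approxPolyN") else cv2.boxPoints(cv2.minAreaRect(c))+[x0,y0]
        w=np.array([onz(n,p,.029) for p in q]); Q[n]=(q,w)
        print(name,n,cv2.contourArea(c));print(np.c_[q,w].round(3))
    for p,w in zip(*Q["top"]):
        j=np.argmin(np.linalg.norm(Q["side"][1]-w,axis=1));print("tri",tri(p,Q["side"][0][j]).round(4))
print("cup",onz("top",(307,229),.055),onz("side",(283,192),.06), "camtop",ray("top",(0,0))[0])
print("green frame front/rear top:",[onz("top",p,.03).round(3) for p in((209,212),(244,210),(203,107),(239,106))])
E
```

```text
Traceback (most recent call last):
cv2.error: OpenCV(4.12.0) :-1: error: (-5:Bad argument) in function 'approxPolyN'
> Overload resolution failed:
>  - Argument 'epsilon_percentage' must be float, not bool
>  - Argument 'epsilon_percentage' must be float, not bool
```

```bash
python3 - <<'E'
from h import *
for name,lo,hi,box in(("green",(45,120,40),(85,255,255),{"top":(200,140,250,185),"side":(310,125,360,160)}),("orange",(8,150,80),(22,255,255),{"top":(365,170,410,215),"side":(315,245,380,300)})):
    Q={}
    for n in("top","side"):
        im=cv2.imread(f"pics/{n}0.png");x0,y0,x1,y1=box[n]
        m=cv2.inRange(cv2.cvtColor(im,cv2.COLOR_BGR2HSV),lo,hi)[y0:y1,x0:x1]
        c=max(cv2.findContours(m,cv2.RETR_EXTERNAL,cv2.CHAIN_APPROX_NONE)[0],key=cv2.contourArea)
        q=cv2.approxPolyN(c,4).reshape(-1,2).astype(float)+[x0,y0]
        w=np.array([onz(n,p,.029) for p in q]); Q[n]=(q,w)
        print(name,n,cv2.contourArea(c));print(np.c_[q,w].round(3))
    for p,w in zip(*Q["top"]):
        j=np.argmin(np.linalg.norm(Q["side"][1]-w,axis=1));print("tri",tri(p,Q["side"][0][j]).round(4))
print("cup",onz("top",(307,229),.055),onz("side",(283,192),.06), "camtop",ray("top",(0,0))[0])
print("green frame front/rear top:",[onz("top",p,.03).round(3) for p in((209,212),(244,210),(203,107),(239,106))])
E
```

```text
green top 641.5
[[2.38e+02 1.73e+02 5.76e-01 1.64e-01 2.90e-02]
 [2.08e+02 1.75e+02 5.73e-01 2.37e-01 2.90e-02]
 [2.08e+02 1.51e+02 6.32e-01 2.36e-01 2.90e-02]
 [2.36e+02 1.49e+02 6.35e-01 1.68e-01 2.90e-02]]
green side 131.0
[[3.47e+02 1.49e+02 6.32e-01 1.72e-01 2.90e-02]
 [3.27e+02 1.52e+02 5.80e-01 1.71e-01 2.90e-02]
 [3.19e+02 1.39e+02 5.76e-01 2.32e-01 2.90e-02]
 [3.39e+02 1.36e+02 6.30e-01 2.33e-01 2.90e-02]]
tri [0.5765 0.1627 0.035 ]
tri [0.576  0.2373 0.0255]
tri [0.6321 0.2371 0.0266]
tri [0.6325 0.1683 0.0315]
orange top 782.0
[[ 4.02e+02  1.82e+02  5.44e-01 -2.30e-01  2.90e-02]
 [ 4.02e+02  2.09e+02  4.79e-01 -2.27e-01  2.90e-02]
 [ 3.73e+02  2.09e+02  4.81e-01 -1.58e-01  2.90e-02]
 [ 3.73e+02  1.82e+02  5.46e-01 -1.60e-01  2.90e-02]]
orange side 1129.0
[[ 3.72e+02  2.84e+02  5.46e-01 -2.30e-01  2.90e-02]
 [ 3.34e+02  2.91e+02  4.79e-01 -2.28e-01  2.90e-02]
 [ 3.25e+02  2.60e+02  4.82e-01 -1.58e-01  2.90e-02]
 [ 3.60e+02  2.54e+02  5.49e-01 -1.61e-01  2.90e-02]]
tri [ 0.5449 -0.2303  0.0296]
tri [ 0.4788 -0.2274  0.0288]
tri [ 0.4817 -0.1582  0.0289]
tri [ 0.5473 -0.1608  0.0293]
cup [4.36543928e-01 2.93815162e-04 5.50000000e-02] [0.44029899 0.01116771 0.06      ] camtop [ 0.42261464 -0.02548406  0.91539812]
green frame front/rear top: [array([0.484, 0.234, 0.03 ]), array([0.486, 0.151, 0.03 ]), array([0.741, 0.248, 0.03 ]), array([0.741, 0.16 , 0.03 ])]
```

The green edge triangulates to about (0.575, 0.2005), z ≈ 0.030 against 0.029 expected. About 58 mm of plate shows, so it is open about 82 mm. The 256 mm box length fits the 252 mm given. The axis is yawed about 2°. I'll work out the shift to above the plate, 28 mm behind the edge.

```bash
cat >> h.py <<'E'
def shift(target):
    s=ctrl.get_state();R=Rn.from_rotvec(s["tool_rot"]);print("pos",s["position"].round(4) if hasattr(s["position"],"round") else s["position"],"shift",R.inv().apply(np.array(target)-s["position"]).round(4),"f",np.round(s["ft_force"],1),"t",s["time"])
    print(R.as_matrix().round(3))
E
python3 -c "
from h import *
shift([.603,.2015,.10])"
```

```text
pos [0.1999 0.618  0.2215] shift [-0.5117 -0.272   0.1221] f [0.  0.3 0.2] t 0.1
[[-0.951  0.308 -0.   ]
 [ 0.308  0.951 -0.002]
 [-0.    -0.002 -1.   ]]
```

The rows are not in the units I measure in: shifts go in shares of 800 mm and turns go in shares of 90 degrees. I convert before sending: -0.512 m / 0.8 = -0.64, -0.48 m / 0.8 = -0.6.

Emit:
pendant(
  motion=[
    [-0.05, -0.025, 0, 0, 0],
    [-0.1, -0.05, 0, 0, 0],
    [-0.15, -0.075, 0, 0, 0],
    [-0.2, -0.1063, 0, 0, 0],
    [-0.25, -0.1325, 0, 0, 0],
    [-0.3, -0.16, 0, 0, 0],
    [-0.35, -0.1863, 0, 0, 0],
    [-0.4, -0.2125, 0, 0, 0],
    [-0.45, -0.2388, 0, 0, 0],
    [-0.5, -0.2663, 0, 0, 0],
    [-0.55, -0.2925, 0.025, 0, 0],
    [-0.6, -0.3188, 0.0625, 0, 0],
    [-0.64, -0.34, 0.1, 0, 0],
    [-0.64, -0.34, 0.1375, 0, 0],
    [-0.64, -0.34, 0.1525, 0, 0],
    [-0.64, -0.34, 0.1525, 0, 0],
    [-0.64, -0.34, 0.1525, 0, 0],
    [-0.64, -0.34, 0.1525, 0, 0],
  ],
  clamp_n=20,
)

```text
time: 1.9
position: [0.6042, 0.2039, 0.1027]
tool_rot: [0.486, 3.101, 0.004]
ft_force: [-0.3, -0.1, 0.2]
grip_width: 0.005
grip_force: 0.0
```

```bash
python3 - <<'E'
from h import *
shift([.603,.2015,.035])
for n in("wrist","side"):
    im=eyes.get_image(n)[:,:,::-1];cv2.imwrite(f"pics/{n}1.png",im)
E
```

```text
pos [0.6042 0.2039 0.1027] shift [ 0.0005 -0.0028  0.0677] f [-0.3 -0.1  0.2] t 1.9
[[-0.952  0.306  0.003]
 [ 0.306  0.952  0.002]
 [-0.002  0.003 -1.   ]]
```

View pics/wrist1.png

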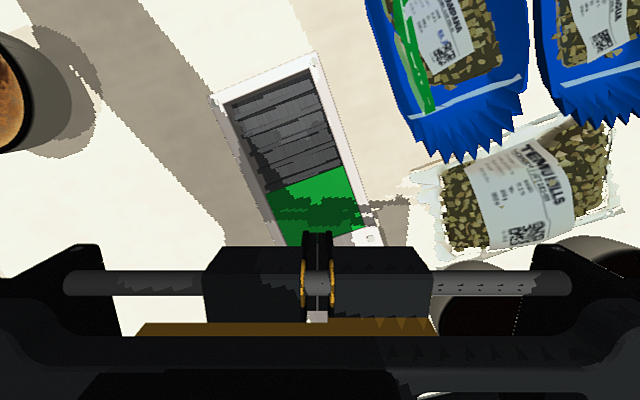

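The wrist view shows the green leading edge from (269,192) to (341,165), with the open window beyond it up to (224,102)–(311,69). The fingers are shut and over the plate side. I'll check these against the calibration.

```bash
python3 - <<'E'
from h import *
s=ctrl.get_state();R=Rn.from_rotvec(s["tool_rot"]).as_matrix();p=np.array(s["position"])
m=eyes.camera_model("wrist");H=m["hand_eye"];f=200/np.tan(np.radians(m["vertical_fov"])/2)
c=R@H[:3,3]+p
for n,u,z in(("edge",(269,192),.029),("edge",(341,165),.029),("frameinner",(224,102),.03),("frameinner",(311,69),.03),("outer",(210,94),.03),("outer",(313,53),.03)):
    d=R@H[:3,:3]@np.array([(u[0]-m["cx"])/f,(u[1]-m["cy"])/f,1]);print(n,(c+d*(z-c[2])/d[2]).round(4))
E
```

```text
edge [0.5761 0.1692 0.029 ]
edge [0.5726 0.2362 0.029 ]
frameinner [0.4953 0.1618 0.03  ]
frameinner [0.4937 0.2352 0.03  ]
outer [0.4864 0.1536 0.03  ]
outer [0.4836 0.2401 0.03  ]
```

Agreed to within 2 mm: edge at x≈0.5745, frame at 0.4945, slide about 80 mm with dy≈−3.5 mm. Descending.

Converted, 0.074 m / 0.8 = 0.0925, 0.072 m / 0.8 = 0.09.

Emit:
pendant(
  motion=[
    [0, 0, 0.0375, 0, 0],
    [0, 0, 0.0688, 0, 0],
    [0, 0, 0.0813, 0, 0],
    [0, 0, 0.0875, 0, 0],
    [0, 0, 0.09, 0, 0],
    [0, 0, 0.0925, 0, 0],
    [0, 0, 0.0925, 0, 0],
    [0, 0, 0.0925, 0, 0],
  ],
)

```text
time: 2.8
position: [0.6057, 0.2025, 0.0295]
tool_rot: [0.489, 3.099, 0.004]
ft_force: [-1.3, -0.6, 6.4]
grip_width: 0.004
grip_force: 3.2
```

```bash
python3 -c "
from h import *
shift([.603,.2015,.029])"
```

```text
pos [0.6057 0.2025 0.0295] shift [ 0.0023 -0.0018  0.0004] f [-1.3 -0.6  6.4] t 2.8
[[-0.951  0.308  0.005]
 [ 0.308  0.951  0.002]
 [-0.004  0.003 -1.   ]]
```

Converted, 0.019 m / 0.8 = 0.0238, -0.0035 m / 0.8 = -0.0044.

Emit:
pendant(
  motion=[
    [0, 0, 0.0013, 0, 0],
    [0, 0, 0.0013, 0, 0],
    [0.003, -0.0011, 0.0013, 0, 0],
    [0.006, -0.0023, 0.0013, 0, 0],
    [0.0119, -0.0044, 0.0013, 0, 0],
    [0.0175, -0.0065, 0.0013, 0, 0],
    [0.0238, -0.0088, 0.0013, 0, 0],
    [0.0238, -0.0088, 0.0013, 0, 0],
  ],
)

```text
time: 3.6
position: [0.5862, 0.2015, 0.0294]
tool_rot: [0.489, 3.097, 0.004]
ft_force: [-0.4, -2.1, 8.9]
grip_width: 0.002
grip_force: 4.8
```

```bash
python3 - <<'E'
from h import *
shift([.525,.199,.029])
E
```

```text
pos [0.5862 0.2015 0.0294] shift [ 0.0575 -0.0212 -0.    ] f [-0.4 -2.1  8.9] t 3.6
[[-0.951  0.308  0.007]
 [ 0.308  0.951  0.002]
 [-0.006  0.004 -1.   ]]
```

Converted, 0.049 m / 0.8 = 0.0613, 0.045 m / 0.8 = 0.0563.

Emit:
pendant(
  motion=[
    [0.0063, -0.0023, 0, 0, 0],
    [0.0125, -0.0046, 0, 0, 0],
    [0.0188, -0.0069, 0, 0, 0],
    [0.025, -0.0093, 0, 0, 0],
    [0.0313, -0.0115, 0, 0, 0],
    [0.0375, -0.0138, 0, 0, 0],
    [0.0438, -0.0161, 0, 0, 0],
    [0.05, -0.0185, 0, 0, 0],
    [0.0563, -0.0208, 0, 0, 0],
    [0.0613, -0.0225, 0, 0, 0],
    [0.0613, -0.0225, 0, 0, 0],
  ],
)

```text
time: 4.7
position: [0.5345, 0.1987, 0.0293]
tool_rot: [0.49, 3.097, 0.004]
ft_force: [0.5, -3.7, 9.3]
grip_width: 0.006
grip_force: 5.5
```

```bash
python3 - <<'E'
from h import *
shift([.525,.199,.029])
cv2.imwrite("pics/w2.png",eyes.get_image("wrist")[:,:,::-1])
E
```

```text
pos [0.5345 0.1987 0.0293] shift [ 0.0091 -0.0026  0.0003] f [ 0.5 -3.7  9.3] t 4.7
[[-0.951  0.309  0.007]
 [ 0.309  0.951  0.001]
 [-0.006  0.003 -1.   ]]
```

View pics/w2.png

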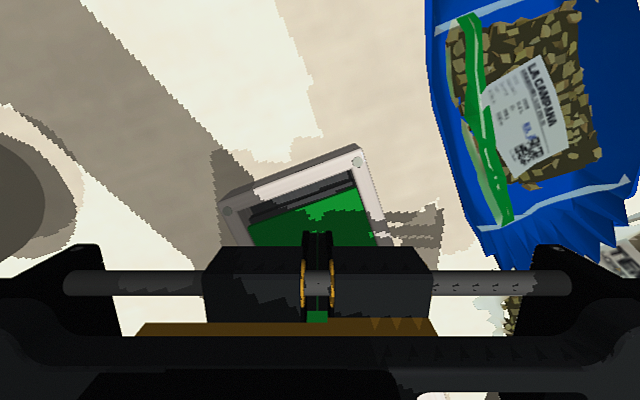

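The plate has followed. A dark gap of roughly 10 mm remains between the green edge, from (248,225) to (358,187), and the frame. I'll continue about 13 mm, onto the stop.

Converted, 0.013 m / 0.8 = 0.0163, 0.011 m / 0.8 = 0.0138.

Emit:
pendant(
  motion=[
    [0.0038, -0.0014, 0, 0, 0],
    [0.0075, -0.0028, 0, 0, 0],
    [0.0113, -0.0041, 0, 0, 0],
    [0.0138, -0.005, 0, 0, 0],
    [0.0163, -0.006, 0, 0, 0],
    [0.0163, -0.006, 0, 0, 0],
  ],
)

```text
time: 5.35
position: [0.5219, 0.1984, 0.0294]
tool_rot: [0.49, 3.094, 0.005]
ft_force: [3.1, -2.5, 8.5]
grip_width: 0.003
grip_force: 4.2
```

```bash
python3 - <<'E'
from h import *
shift([.525,.199,.029])
cv2.imwrite("pics/w3.png",eyes.get_image("wrist")[:,:,::-1])
E
```

```text
pos [0.5219 0.1984 0.0294] shift [-0.0027  0.0015  0.0004] f [ 3.1 -2.5  8.5] t 5.35
[[-0.951  0.309  0.009]
 [ 0.309  0.951  0.002]
 [-0.008  0.005 -1.   ]]
```

View pics/w3.png

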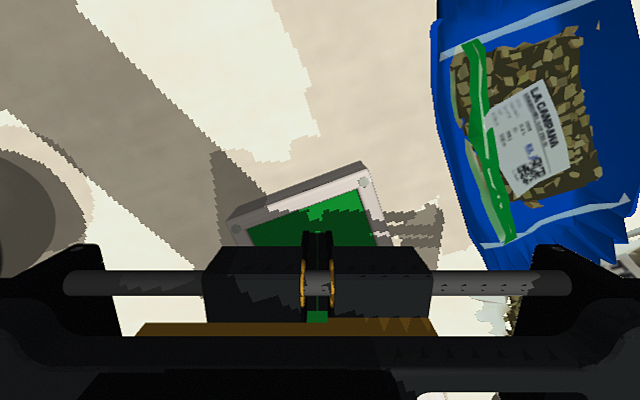

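The green now meets the front frame along (248,232)–(358,192) with no dark gap, and the force in x has risen, so it is on the stop. I'll lift straight up and check from above.

Converted, -0.15 m / 0.8 = -0.1875, -0.12 m / 0.8 = -0.15.

Emit:
pendant(
  motion=[
    [0, 0, -0.0125, 0, 0],
    [0, 0, -0.05, 0, 0],
    [0, 0, -0.1, 0, 0],
    [0, 0, -0.15, 0, 0],
    [0, 0, -0.1875, 0, 0],
    [0, 0, -0.1875, 0, 0],
    [0, 0, -0.1875, 0, 0],
  ],
)

```text
time: 6.1
position: [0.5174, 0.1991, 0.1768]
tool_rot: [0.489, 3.102, 0.003]
ft_force: [-0.6, 0.7, -1.3]
grip_width: -0.001
grip_force: 0.0
```

```bash
python3 - <<'E'
from h import *
w=eyes.get_image("wrist")[:,:,::-1];t=eyes.get_image("side")[:,:,::-1]
cv2.imwrite("pics/fin.png",cv2.resize(np.vstack([w,t]),(480,600)))
E
```

```text
(no output)
```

View pics/fin.png

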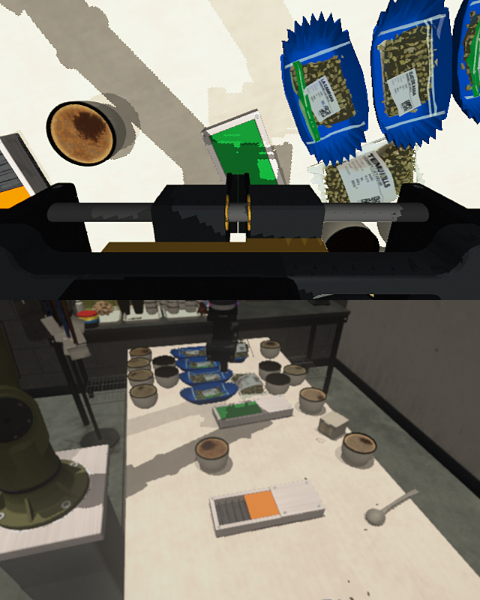

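The plate fills the window up to the front frame (wrist view (240,140)). The cup and the orange shutter are where they were, and the arm is clear.

```bash
python3 -c "
from bench import ctrl, eyes, ticket
print(ticket.close_job())"
```

```text
the job is handed in; nothing more can be done
None
```

I slid the green shutter fully shut against its front frame, left the orange shutter and the cup where they stood, and handed the job in at about 6 s; no verdict was returned.

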